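# Load the oven logger's battery well and hold its bayonet cap home

### The job

Drop the two green battery cells one after the other into the round well of the blue logger, leaving the red spent cell and everything else on the bench alone. Then take the cap by its orange grip, lower it with its brass lugs through the two slots of the collar, push it fully home against the spring and give it a quarter turn clockwise (seen from above) to the stop. Finish while still gripping the cap and holding it pressed down, its black flange flush on the collar: do not let go, and do not let the spring lift it.

Things in the scene. Friction and masses are not known exactly. Their poses are not given: they have to be found in the camera images.
- logger: Fixed instrument: blue foot 120 (x) by 110 mm (y), 30 high; from its centre a grey column 60 x 60 mm rises to an aluminium bayonet collar, flat top 93 mm above the bench. Origin: centre of its underside, z up. x axis: through the two open lug slots (white stripes below them); y axis: through the locked positions (yellow stripes). Half-turn symmetric for the cap.
- mouth (a point): Centre of the collar's flat top, axes as the logger's. The collar plate is 4 mm thick with a round opening 38 mm wide and two slots along x (15 mm wide, 52 mm end to end). Below it a cavity 52 mm wide, down to 17 mm below the mouth, where the cell bore begins. A cap whose lugs are below the plate can turn, only clockwise from above, to a stop at about 90 degrees.
- bore (a point): Centre of the cell bore's upper edge, 17 mm below the mouth, axes as the logger's. Bore 30 mm wide, 2 mm chamfer, for two cells one on the other on a spring plate 58 mm below this point (3 N at first, 0.9 N more per mm). With both cells in, the upper one's top is 12 mm above this point; the cap at home presses them 8 mm down (10 N). Let go when turned, it rises 4 mm.
- cap: Loose bayonet cap, 70 g, upright on the bench. From below: aluminium spigot 35 mm diameter, 0 to 13 mm, with a brass lug bar along x (48 mm tip to tip, 10 wide, lowest 5 mm); black flange 54 mm diameter, 13 to 18 mm; orange grip. Origin: centre of the spigot's underside, z up. Half-turn symmetric. Home: origin 13 mm below mouth. Locked: its x along the logger's y.
- cap_grip (a point): Middle of the cap's orange grip bar, 29 mm above the cap's origin, axes as the cap's. Bar along x, parallel to the lugs: 44 mm long, 12 mm wide (y), from 18 to 40 mm above the origin; the black flange lies below it.
- cell_a: Charged cell with a green sleeve: cylinder cell, 26 mm diameter, 35 mm tall, about 50 g, standing upright on the bench mat. Origin: centre of its underside; z up. Alike with cell_b; either may go in first, same end up as it stands.
- cell_b: Charged cell with a green sleeve: cylinder cell, 26 mm diameter, 35 mm tall, about 50 g, standing upright on the bench mat. Origin: centre of its underside; z up. Alike with cell_a; same end up as it stands.
- spent_cell: Spent cell with a red sleeve, to be left alone: cylinder cell, 26 mm diameter, 35 mm tall, about 50 g, standing upright on the bench mat. Origin: centre of its underside; z up. 
- reel: White component reel lying flat, 178 mm diameter, 14 mm high; origin at the centre of its underside. Leave alone.
- circuit_board: Green circuit board lying flat, 85 x 130 mm, 8 mm high with its parts; origin at the centre of its underside. Leave alone.
- screwdriver: Screwdriver lying on the bench far from the robot; origin on the bench under it. Leave alone.
- glue_syringe: Red glue syringe with a green end cap, lying, about 130 mm long, 34 mm high; origin on the bench under its middle. Leave alone.

How it is judged:
By the outcome, as a careful person would: the job done as asked, in the order asked, and still so for the second after the job is handed in, while the arm keeps its last pose, push and grip.
It also fails if it takes over 72 s, if anything falls off the work surface, if the arm or the gripper's body presses on something with over 40 N, if the wrist force passes 120 N, or if a joint passes its speed limit or range.

### The arm

A 6-joint arm with a two-finger parallel gripper is mounted at the origin on the work surface. World frame = base frame: x ahead of the robot, y to its left, z up, the work surface at z = 0. Lengths are in m, angles in rad, forces in N, time in s.
With the tool pointing down it reaches from about 0.425 to 0.95 m from the base axis. Payload 3.5 kg.
Tool frame: the origin (TCP) lies between the finger pads, 19 mm behind the fingertips; this is the grasp point; z points along the fingers, y is the line along which they close (so a half turn about z gives the same grasp; the last joint's range is limited). The gripper opens to 85 mm and grips with 20 to 120 N. Pads are 22 mm wide; open, the fingers measure 114 mm over their backs; the gripper's body (76 mm by 85 mm) begins 54 mm behind the grasp point. The pads swing forward as they close: fully open they stand 13 mm farther back than shut.
Start: joints at [0.999, 0.286, 1.577, -0, 1.279, -0.15], TCP at [0.276, 0.616, 0.25] pointing down, gripper open.
Joint ranges: [-2.77, 2.77], [-0.9, 2.22], [0.21, 2.48], [-1.53, 4.67], [0.24, 2.81], [-2.84, 2.84]. Speed limits (rad/s): [2.79, 2.79, 3.14, 3.14, 3.14, 3.14].

### API

Orientations are given as a unit quaternion [x, y, z, w].
In Python, from plant import readout, cams, sign_off gives the robot as it stands. The module is installed in compiled form; this text tells all that it offers.
- The arm moves only by the tool step_arm, never from a script. Its argument "increments" is a list of rows, each a list of 2 entries, a list of its own where there are three numbers: the shift along the world's x, y, z in mm, then the turn, a rotation vector about the world's x, y, z in rad. In form: [[[x, y, z], [rx, ry, rz]], ...]. A call has 1 to 8 rows; each row shifts and turns the commanded pose from where the row before left it; what a row does not reach is not made up. A row lasts 1/12 s, in which the tool goes at most 41.7 mm and 7.16 degrees, less where a joint would pass 70% of its speed; a pose out of reach is approached as far as the arm can. A call is refused whole if a number of a shift passes 41.7 or a number of a turn 0.125, either way. A call with a gripper value outside its range is refused whole. "fingers" is the opening, from -1 (shut) to 1 (fully open), set as the call begins (left out, the last holds). The fingers move at their own pace and stop on an object; "grip_force" is the grip in N (left out, the last holds). Time passes only in rows, so rows that do not move let the fingers close. It gives the time, the measured TCP pose, the force, the opening and the grip force at its end, in the units of the state.
- readout.get_state(): the state, without advancing time (a new reading comes with each control period).
- cams.read_camera(name): name is "side" or "top" or "wrist"; returns the picture (384x512x3 uint8, red, green, blue); there is no depth.
- cams.get_calibration(name): a dict with "fx", "fy", "cx", "cy" (pixels), "distortion" ([k1, k2, p1, p2, k3] as OpenCV has them; the pictures are not rectified), "eye" and "rotation" of the camera in the world; the wrist camera has in their place "T_tool_cam" (4x4, takes a point from camera to tool coordinates, whose origin is the TCP and whose axes are the flange's). Camera axes: x right, y up, looking along -z (the intrinsics and any distortion apply to the point x, -y, -z); pixel columns grow to the right and rows downward; lengths in m; the calibration is good to about 2 mm. A picture is of the moment at which its call begins: read the wrist's pose just before it. get_calibration takes no time and is no camera call.
- sign_off(): hands the job in; it is judged then, once.
The state is a dict: "time": time; "qpos": joint angles; "dq": joint speeds; "joint_efforts": joint torques, N m; "eef_pos": TCP position; "tcp_rot": TCP orientation; "contact_force": force on the tool from outside, world axes, zero at the start; "wrist_torque": the same for the moment, N m; "opening": opening from 0.0 (shut) to 1.0 (fully open); "finger_force": force on a finger pad.
Only numpy, scipy, OpenCV 4.12 (cv2) and the standard library are available. Lean on these libraries where they do the work, as an engineer would, in place of code of your own. Each camera call takes 0.05 s, during which the arm holds its last target. There are 200 camera calls.

## Working session

There is one attempt and no reset: what is moved stays moved. The work goes in short steps, Python scripts to look and compute and a tool call to move; the robot and the scene stay as the last step left them, time stands still between calls to the robot, and variables do not carry over. Pictures are saved under pics/ and viewed, at most 10 in all, crops included, and the job is handed in when it is done.

Besides the shell and the picture viewer there is one more tool, called after "Emit:" as name([rows], argument=value, ...), one row to a line, values as JSON. step_arm: Moves the arm, as the interface text tells. Its arguments: {"type":"object","properties":{"increments":{"type":"array","items":{"type":"array"}},"fingers":{"type":"number"},"grip_force":{"type":"number"}},"required":["increments"]}

```bash
mkdir -p pics; cat > h.py <<'E'
import numpy as np, cv2
from plant import readout, cams, sign_off
from scipy.spatial.transform import Rotation as R
def cal(n, st=None):
    c=cams.get_calibration(n)
    K=np.array([[c['fx'],0,c['cx']],[0,c['fy'],c['cy']],[0,0,1.]]);d=np.array(c['distortion'],float)
    if 'T_tool_cam' in c:
        T=np.array(c['T_tool_cam']);Rt=R.from_quat(st['tcp_rot']).as_matrix()
        return K,d,np.array(st['eef_pos'])+Rt@T[:3,3],Rt@T[:3,:3]
    r=np.array(c['rotation'])
    r=R.from_quat(r).as_matrix() if r.size==4 else r.reshape(3,3)
    return K,d,np.array(c['eye']),r
def rays(C,px):
    K,d,e,r=C
    u=cv2.undistortPoints(np.array(px,float).reshape(-1,1,2),K,d).reshape(-1,2)
    v=np.c_[u[:,0],-u[:,1],-np.ones(len(u))]@r.T
    return e,v/np.linalg.norm(v,axis=1)[:,None]
def plane(C,px,z):
    e,v=rays(C,px); return e+v*((z-e[2])/v[:,2])[:,None]
def tri(C1,p1,C2,p2):
    e1,v1=rays(C1,[p1]);e2,v2=rays(C2,[p2]);v1=v1[0];v2=v2[0]
    s=np.linalg.lstsq(np.c_[v1,-v2],e2-e1,rcond=None)[0]
    a=e1+s[0]*v1;b=e2+s[1]*v2
    return (a+b)/2,np.linalg.norm(a-b)
def proj(C,P):
    K,d,e,r=C
    p=(np.atleast_2d(P)-e)@r; p=p*[1,-1,-1]
    return cv2.projectPoints(p,np.zeros(3),np.zeros(3),K,d)[0].reshape(-1,2)
def shot(n,f=None):
    st=readout.get_state(); im=cams.read_camera(n)
    if f: cv2.imwrite('pics/'+f,im[...,::-1])
    return im,cal(n,st)
def mask(im,lo,hi):
    h=cv2.cvtColor(im,cv2.COLOR_RGB2HSV); return cv2.inRange(h,np.array(lo),np.array(hi))
def blobs(m,amin=30):
    n,l,s,c=cv2.connectedComponentsWithStats(m)
    return [(s[i,4],c[i].round(1).tolist(),s[i,:4].tolist()) for i in range(1,n) if s[i,4]>=amin],l
E
python3 - <<'E'
from h import *
ims=[]
for n in('top','side','wrist'):
    im,C=shot(n,n+'0.png'); print(n,C[2],C[3].round(3).tolist(),C[0][0,0]); np.save('pics/%s0.npy'%n,im)
    for k,lo,hi in(('green',(40,80,40),(85,255,255)),('orange',(8,150,120),(20,255,255)),('yellow',(22,120,120),(35,255,255)),('blue',(100,120,40),(130,255,255))):
        print(k,blobs(mask(im,lo,hi))[0])
print(readout.get_state())
E
```

```text
top [0.32257966 0.10074364 1.49825324] [[0.017, 0.984, -0.175], [-1.0, 0.019, 0.007], [0.01, 0.174, 0.985]] 450.2102126298989
green [(np.int32(701), [258.2, 147.4], [240, 135, 38, 26]), (np.int32(34), [170.9, 178.5], [169, 174, 5, 10]), (np.int32(70), [216.3, 207.8], [210, 205, 14, 7]), (np.int32(32), [294.3, 242.8], [291, 239, 9, 8]), (np.int32(119), [59.0, 286.5], [49, 281, 17, 14]), (np.int32(153), [3.2, 335.1], [0, 322, 8, 24])]
orange [(np.int32(42), [364.4, 231.6], [361, 226, 8, 12])]
yellow []
blue [(np.int32(3236), [87.7, 185.2], [54, 160, 68, 51]), (np.int32(592), [213.3, 195.9], [195, 176, 37, 40]), (np.int32(170), [129.8, 254.3], [123, 247, 15, 15])]
side [ 0.53297495 -0.63369096  0.92179443] [[0.998, 0.054, -0.033], [-0.063, 0.755, -0.652], [-0.01, 0.653, 0.757]] 434.36692546731047
green [(np.int32(798), [129.8, 18.5], [111, 0, 35, 40]), (np.int32(1061), [173.9, 29.9], [151, 0, 40, 67]), (np.int32(732), [145.7, 51.7], [113, 44, 66, 32]), (np.int32(180), [3.4, 134.5], [0, 124, 10, 25]), (np.int32(86), [286.3, 140.1], [281, 136, 11, 9]), (np.int32(75), [256.9, 176.7], [253,
[... 834 characters left out ...]
20])]
{'time': 0.15, 'qpos': array([ 9.99004421e-01,  2.86986854e-01,  1.57785850e+00, -1.25974010e-05,
        1.27857725e+00, -1.49999695e-01]), 'dq': array([ 0.00016933, -0.00442849, -0.00422756,  0.00023297,  0.00107285,
        0.00037385]), 'joint_efforts': array([ 6.39941991e-04, -4.06599784e+01, -2.93142718e+01, -1.78972405e-04,
        3.92549453e-03,  4.58318951e-06]), 'eef_pos': array([0.27605565, 0.61544436, 0.2489388 ]), 'tcp_rot': array([ 2.09334367e-01,  9.77843692e-01, -8.58162533e-04, -3.17447566e-04]), 'contact_force': array([0.50842643, 0.21660586, 0.28170077]), 'wrist_torque': array([0.00092887, 0.0330855 , 0.02715787]), 'finger_force': 0.0, 'opening': 1.0008091597613615}
```

View pics/top0.png

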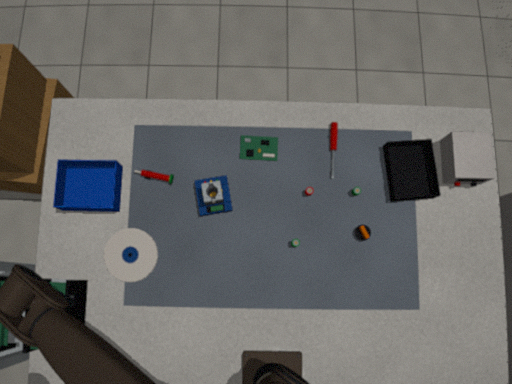

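View pics/side0.png

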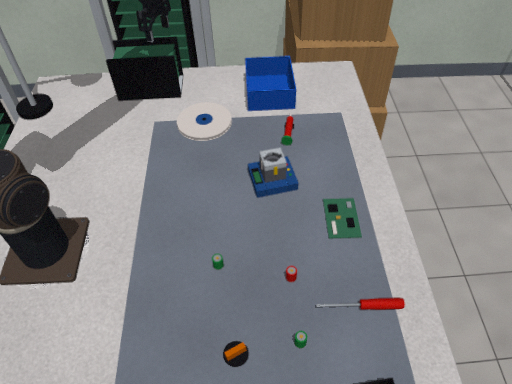

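The top view shows green cells at (294,243) and (356,191), the red cell at (309,191), the cap at (364,232) and the logger at (213,195). The side view shows the cells at (218,262) and (300,340), the cap at (235,350) and the logger collar near (273,160).

```bash
python3 - <<'E'
from h import *
T=cal('top');S=cal('side')
for n,a,b in(('cellA',(294.3,242.8),(217.6,262.3)),('cellB',(356,191),(300.2,340.4)),('cap',(364.4,231.6),(235.2,350.5)),('collar',(213,190),(272.5,157))):
    print(n,*tri(T,a,S,b))
print('red',plane(T,[(309,191)],.02))
st=readout.get_state()
# crops of the logger and cap, enlarged
im=np.load('pics/side0.npy');t=np.load('pics/top0.npy')
c=[cv2.resize(x,(390,390),interpolation=cv2.INTER_CUBIC) for x in(im[140:205,240:305],t[165:230,180:245])]
cv2.imwrite('pics/logcrop.png',np.hstack(c)[...,::-1])
E
```

```text
cellA [ 0.44688384 -0.0680585   0.00925136] 0.001608530513083542
cellB [ 0.62521933 -0.27804957  0.0125966 ] 0.0019631451922102095
cap [ 0.4857866  -0.29808234  0.03145013] 0.0007625508273573081
collar [0.60212238 0.20035147 0.09364299] 0.0036351283725921395
red [[ 0.62150282 -0.11627378  0.02      ]]
```

View pics/logcrop.png

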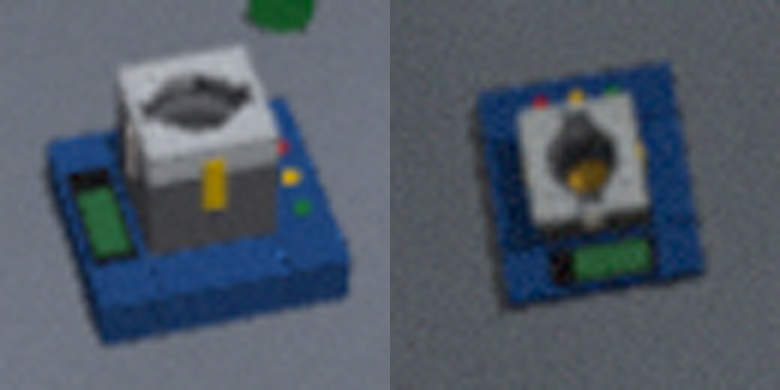

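The side crop shows the collar's open slots along roughly world x, with the yellow stripe on the -y face. The top crop shows the logger yawed a few degrees. Next I move over the logger for close wrist views.

Emit:
step_arm([
  [[25,-32,0],[0,0,0]],
  [[25,-32,0],[0,0,0]],
  [[25,-32,0],[0,0,0]],
  [[25,-32,0],[0,0,0]],
  [[25,-32,0],[0,0,0]],
  [[25,-32,0],[0,0,0]],
  [[25,-32,0],[0,0,0]],
  [[25,-32,0],[0,0,0]],
])

```text
time: 0.82
eef_pos: [0.477, 0.3581, 0.2498]
tcp_rot: [0.209, 0.978, -0.0, -0.0]
contact_force: [0.3, 0.5, 0.4]
opening: 1.0
finger_force: 0.0
```

Emit:
step_arm([
  [[25,-32,0],[0,0,0]],
  [[25,-32,0],[0,0,0]],
  [[0,0,0],[0,0,0]],
  [[0,0,0],[0,0,0]],
])

```text
time: 1.15
eef_pos: [0.5273, 0.294, 0.2495]
tcp_rot: [0.211, 0.977, -0.0, -0.0]
contact_force: [0.6, 0.1, -0.6]
opening: 0.999
finger_force: 0.0
```

```bash
python3 - <<'E'
from h import *
im,C=shot('wrist','w1.png'); np.save('pics/w1.npy',im); print(readout.get_state()['eef_pos'],C[2])
print(proj(C,[[.602,.2,.093]]))
import pickle; pickle.dump(C,open('pics/w1.pkl','wb'))
E
```

```text
[0.52643618 0.29521348 0.24958206] [0.45072304 0.32930795 0.37333132]
[[204.71902807 275.0957999 ]]
```

Emit:
step_arm([
  [[25,-32,0],[0,0,0]],
  [[25,-32,0],[0,0,0]],
  [[25,-32,0],[0,0,0]],
  [[0,0,0],[0,0,0]],
  [[0,0,0],[0,0,0]],
])

```text
time: 1.62
eef_pos: [0.6014, 0.1999, 0.2496]
tcp_rot: [0.21, 0.978, 0.0, -0.001]
contact_force: [-0.9, 0.5, 0.2]
opening: 0.999
finger_force: 0.0
```

```bash
python3 - <<'E'
from h import *
im,C=shot('wrist','w2.png'); np.save('pics/w2.npy',im); print(readout.get_state()['eef_pos'],C[2])
print(proj(C,[[.602,.2,.093]]))
import pickle; pickle.dump(C,open('pics/w2.pkl','wb'))
a=np.load('pics/w1.npy');cv2.imwrite('pics/w12.png',cv2.resize(np.hstack([a,im]),(800,300))[...,::-1])
E
```

```text
[0.600649   0.20088015 0.24955965] [0.52469507 0.23493087 0.3733902 ]
[[255.67801742 180.79842181]]
```

View pics/w12.png

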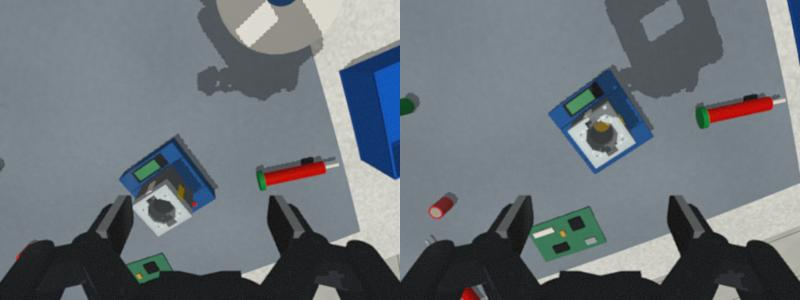

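The two wrist views show the collar top as a bright square, at about (204,268) px in w1 and (257,170) px in w2. I'll extract its corners, the opening and the slots in both.

```bash
cat > lg.py <<'E'
from h import *
import pickle
def collar(im,C,guess):
    u=proj(C,[guess])[0]; h=cv2.cvtColor(im,cv2.COLOR_RGB2HSV)
    x0,y0=(u-65).astype(int); x0=max(x0,0);y0=max(y0,0); s=h[y0:y0+130,x0:x0+130]
    m=((s[...,1]<45)&(s[...,2]>165)).astype(np.uint8)*255
    n,l,st,c=cv2.connectedComponentsWithStats(m); i=1+np.argmax(st[1:,4]); m=(l==i).astype(np.uint8)*255
    cs,hh=cv2.findContours(m,cv2.RETR_CCOMP,cv2.CHAIN_APPROX_NONE)
    o=max(cs,key=cv2.contourArea)
    box=cv2.boxPoints(cv2.minAreaRect(o))+[x0,y0]
    holes=[cs[k] for k in range(len(cs)) if hh[0][k][3]>=0]
    hole=max(holes,key=cv2.contourArea)[:,0]+[x0,y0] if holes else None
    return o[:,0]+[x0,y0],box,hole
if __name__=='__main__':
    for k in(1,2):
        im=np.load(f'pics/w{k}.npy');C=pickle.load(open(f'pics/w{k}.pkl','rb'))
        o,b,hl=collar(im,C,[.602,.2,.093])
        print(k,b.round(1).tolist(),cv2.contourArea(o.reshape(-1,1,2)))
        hp=cv2.approxPolyDP(o.reshape(-1,1,2),6,True)[:,0];print('poly',hp.tolist())
        print('polyW',plane(C,hp,.093).round(4)[:,:2].tolist())
        if hl is not None:
            W=plane(C,hl,.093)[:,:2]; c=W.mean(0)
            print('hole',len(hl),cv2.minAreaRect((W*1000).astype(np.float32)))
        v=cv2.resize(im[100:330,130:330],(400,460),interpolation=cv2.INTER_CUBIC)
        globals()[f'v{k}']=v
    cv2.imwrite('pics/col.png',np.hstack([v1,v2])[...,::-1])
E
python3 lg.py
```

```text
1 [[168.0, 264.5], [207.7, 231.4], [245.1, 276.3], [205.3, 309.4]] 2584.5
poly [[212, 237], [170, 264], [202, 302], [244, 277]]
polyW [[0.5643, 0.2282], [0.5746, 0.1725], [0.6322, 0.1806], [0.6216, 0.2377]]
hole 118 ((597.7640991210938, 204.67495727539062), (54.3893928527832, 39.67345428466797), 13.619625091552734)
2 [[214.1, 167.1], [266.5, 131.6], [300.9, 182.4], [248.5, 217.9]] 1790.5
poly [[279, 151], [262, 146], [252, 153], [279, 170], [280, 192], [268, 200], [238, 182], [240, 150], [215, 167], [250, 214], [300, 183]]
polyW [[0.5845, 0.2317], [0.5737, 0.2192], [0.5759, 0.208], [0.6013, 0.2246], [0.6221, 0.2169], [0.6249, 0.203], [0.5961, 0.184], [0.5687, 0.199], [0.5737, 0.1704], [0.6312, 0.1806], [0.6216, 0.2381]]
hole 8 ((610.322021484375, 226.55870056152344), (2.861891746520996, 2.728214979171753), 20.617292404174805)
```

View pics/col.png

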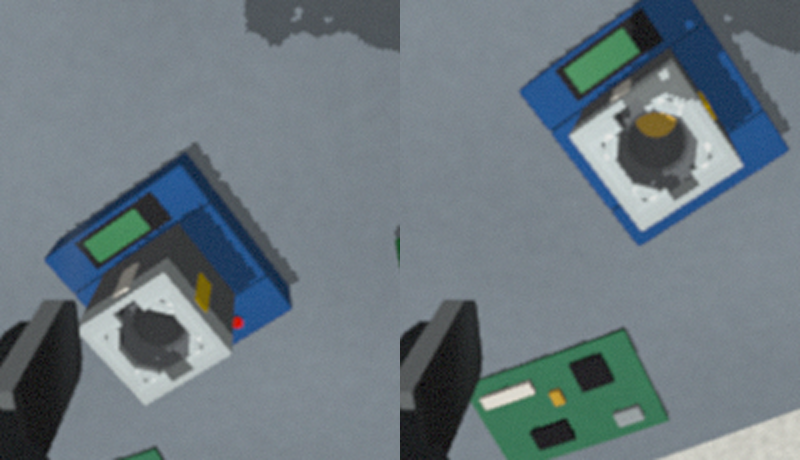

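The w1 crop shows the collar square and keyhole clearly, hole centre at about (206,270) px. Both views agree: mouth at (598, 204.6), yaw about 9.8°, with side lengths and height plausible. Next is cell A.

Emit:
step_arm([
  [[-18,-32,0],[0,0,0]],
  [[-18,-32,0],[0,0,0]],
  [[-18,-32,0],[0,0,0]],
  [[-18,-32,0],[0,0,0]],
  [[-18,-32,0],[0,0,0]],
  [[-18,-32,0],[0,0,0]],
  [[0,0,0],[0,0,0]],
  [[0,0,0],[0,0,0]],
])

```text
time: 2.33
eef_pos: [0.4922, 0.0087, 0.2501]
tcp_rot: [0.209, 0.978, 0.0, 0.0]
contact_force: [0.3, 0.9, -0.3]
opening: 1.0
finger_force: 0.0
```

```bash
cat > cell.py <<'E'
from h import *
import pickle,sys
k,guess=int(sys.argv[1]),np.array(eval(sys.argv[2]))
im,C=shot('wrist',f'w{k}.png');np.save(f'pics/w{k}.npy',im);pickle.dump(C,open(f'pics/w{k}.pkl','wb'))
st=readout.get_state();print(st['eef_pos'].round(4),R.from_quat(st['tcp_rot']).as_rotvec().round(3))
print('expect px',proj(C,[list(guess)+[.035]]).round(0).tolist())
g=mask(im,(40,80,30),(85,255,255)); 
for a,c,b in blobs(g,60)[0]: print('green',a,c,b,plane(C,[c],.0175)[0,:2].round(4).tolist())
b2=blobs(mask(im,(5,130,90),(20,255,255)),60)[0]
for a,c,b in b2: print('orange',a,c,b,plane(C,[c],.04)[0,:2].round(4).tolist())
E
python3 cell.py 3 '[.447,-.068]'
```

```text
[0.4928 0.0093 0.2503] [6.560e-01 3.072e+00 1.000e-03]
expect px [[177.0, 157.0]]
green 550 [420.7, 149.0] [402, 134, 38, 31] [0.5587, 0.1968]
green 316 [179.3, 151.5] [164, 140, 28, 27] [0.4437, -0.0685]
green 1232 [333.6, 318.8] [310, 293, 48, 52] [0.7536, 0.0172]
orange 689 [41.4, 250.4] [21, 235, 42, 32] [0.4801, -0.2864]
```

Emit:
step_arm([
  [[-18,-32,0],[0,0,0]],
  [[-18,-32,0],[0,0,0]],
  [[0,-16,0],[0,0,0]],
  [[0,0,0],[0,0,0]],
  [[0,0,0],[0,0,0]],
])

```text
time: 2.8
eef_pos: [0.4579, -0.071, 0.2502]
tcp_rot: [0.209, 0.978, 0.0, 0.0]
contact_force: [-0.4, 0.0, 0.2]
opening: 1.0
finger_force: 0.0
```

```bash
python3 cell.py 4 '[.447,-.068]'; python3 - <<'E'
from h import *
a,b=np.load('pics/w3.npy'),np.load('pics/w4.npy')
cv2.imwrite('pics/w34.png',cv2.resize(np.hstack([a,b]),(800,300))[...,::-1])
E
```

```text
[ 0.4579 -0.0706  0.2501] [6.550e-01 3.073e+00 1.000e-03]
expect px [[254.0, 156.0]]
green 511 [491.2, 149.0] [474, 134, 36, 31] [0.5601, 0.1998]
green 256 [251.5, 150.3] [240, 139, 23, 27] [0.4434, -0.0693]
green 1180 [432.4, 295.2] [398, 274, 59, 42] [0.741, 0.0822]
green 350 [173.3, 317.1] [161, 305, 23, 30] [0.6204, -0.2751]
orange 646 [104.3, 250.5] [85, 235, 39, 32] [0.4792, -0.2892]
```

View pics/w34.png

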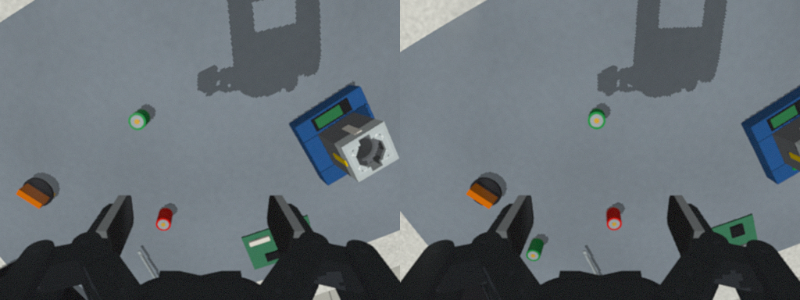

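Both views show cell A with a whitish top at about (176,155) px in w3 and (252,154) px in w4. The red cell and cap are also visible, with B near (173,317) px in w4. I'll locate the cell's top disc in each view and triangulate.

```bash
cat > disc.py <<'E'
from h import *
import pickle
def load(k): return np.load(f'pics/w{k}.npy'),pickle.load(open(f'pics/w{k}.pkl','rb'))
def topdisc(im,C,guess,r=24):
    u=proj(C,[list(guess)+[.035]])[0]; x0,y0=np.maximum((u-r).astype(int),0)
    s=im[y0:y0+2*r,x0:x0+2*r]; h=cv2.cvtColor(s,cv2.COLOR_RGB2HSV)
    m=((h[...,2]>150)&((h[...,1]<70)|((h[...,0]<36)&(h[...,0]>8)))).astype(np.uint8)*255
    n,l,st,c=cv2.connectedComponentsWithStats(m); i=1+np.argmax(st[1:,4])
    cs=cv2.findContours((l==i).astype(np.uint8),cv2.RETR_EXTERNAL,cv2.CHAIN_APPROX_NONE)[0]
    e=cv2.fitEllipse(cv2.convexHull(max(cs,key=cv2.contourArea)))
    return np.array(e[0])+[x0,y0],e[1],st[i,4]
if __name__=='__main__':
    i3,C3=load(3);i4,C4=load(4)
    a=topdisc(i3,C3,(.4437,-.0685));b=topdisc(i4,C4,(.4434,-.0693));print(a,b)
    print('A tri',tri(C3,a[0],C4,b[0]),plane(C3,[a[0]],.035),plane(C4,[b[0]],.035))
    try:
        c=topdisc(i4,C4,(.6204,-.2751));print('B',c,plane(C4,[c[0]],.035))
    except Exception as e: print(e)
    for im,C in((i3,C3),(i4,C4)):
        m=mask(im,(5,130,90),(20,255,255));m2=mask(im,(5,130,200),(20,255,255))
        for mm in(m,m2):
            cs=max(cv2.findContours(mm,cv2.RETR_EXTERNAL,cv2.CHAIN_APPROX_NONE)[0],key=cv2.contourArea)
            W=plane(C,cs[:,0],.04)[:,:2]*1000;print(cv2.minAreaRect(W.astype(np.float32)))
E
python3 disc.py
```

```text
(array([174.89907074, 155.22143555]), (15.639606475830078, 17.166175842285156), np.int32(221)) (array([251.25369835, 153.96810532]), (16.35479164123535, 16.732006072998047), np.int32(223))
A tri (array([ 0.44404732, -0.06971045,  0.03471603]), np.float64(2.597025037190205e-06)) [[ 0.44402204 -0.06961492  0.035     ]] [[ 0.44399567 -0.06968287  0.035     ]]
B (array([169.92147064, 326.82853508]), (9.216414451599121, 12.243476867675781), np.int32(90)) [[ 0.62181563 -0.27639271  0.035     ]]
((479.8998718261719, -286.521484375), (47.474796295166016, 31.460813522338867), 27.279783248901367)
((482.4377746582031, -296.6616516113281), (40.35130310058594, 8.718420028686523), 26.40506362915039)
((479.10699462890625, -289.5137023925781), (43.2258415222168, 28.669021606445312), 26.61175537109375)
((482.5061340332031, -296.6343688964844), (41.56071090698242, 9.400650024414062), 25.97966957092285)
```

Cell A is at (444.0, -69.7) with its top at 34.7 mm, matching the 35 mm given. I grip it near its top so the fingertips stay above the collar.

Emit:
step_arm([
  [[-13,2,-35],[0,0,0]],
  [[0,0,-35],[0,0,0]],
  [[0,0,-35],[0,0,0]],
  [[0,0,-35],[0,0,0]],
  [[0,0,-35],[0,0,0]],
  [[0,0,-35],[0,0,0]],
  [[0,0,0],[0,0,0]],
  [[0,0,0],[0,0,0]],
])

```text
time: 3.52
eef_pos: [0.4431, -0.0682, 0.0384]
tcp_rot: [0.208, 0.978, 0.001, -0.003]
contact_force: [0.2, -0.2, 0.7]
opening: 1.001
finger_force: 0.0
```

Emit:
step_arm([
  [[0,0,0],[0,0,0]],
  [[0,0,0],[0,0,0]],
  [[0,0,0],[0,0,0]],
  [[0,0,0],[0,0,0]],
  [[0,0,0],[0,0,0]],
  [[0,0,0],[0,0,0]],
  [[0,0,0],[0,0,0]],
  [[0,0,0],[0,0,0]],
], fingers=-1, grip_force=30)

```text
time: 4.18
eef_pos: [0.4454, -0.0706, 0.0416]
tcp_rot: [0.21, 0.978, -0.0, 0.001]
contact_force: [-1.2, 1.7, 6.8]
opening: 0.285
finger_force: 29.3
```

Emit:
step_arm([
  [[0,0,20],[0,0,0]],
  [[0,0,40],[0,0,0]],
  [[0,0,40],[0,0,0]],
  [[10,18,36],[0,0,0]],
  [[16,28,24],[0,0,0]],
  [[19,34,0],[0,0,0]],
  [[19,34,0],[0,0,0]],
  [[19,34,0],[0,0,0]],
])

```text
time: 4.85
eef_pos: [0.5281, 0.0793, 0.2012]
tcp_rot: [0.21, 0.978, 0.0, 0.001]
contact_force: [0.1, -1.0, -0.5]
opening: 0.285
finger_force: 29.9
```

Emit:
step_arm([
  [[19,34,0],[0,0,0]],
  [[19,34,0],[0,0,0]],
  [[0,0,0],[0,0,0]],
  [[0,0,0],[0,0,0]],
])

```text
time: 5.18
eef_pos: [0.5654, 0.1474, 0.1994]
tcp_rot: [0.208, 0.978, -0.0, -0.001]
contact_force: [0.2, -0.2, -0.7]
opening: 0.286
finger_force: 29.9
```

```bash
python3 - <<'E'
from h import *
im,C=shot('wrist','w5.png');st=readout.get_state();print(st['eef_pos'],st['contact_force'],st['opening'],st['finger_force'])
np.save('pics/w5.npy',im);import pickle;pickle.dump(C,open('pics/w5.pkl','wb'))
a=im[80:384,60:460]; cv2.imwrite('pics/w5c.png',a[...,::-1])
for d in (14,19): print(proj(C,[st['eef_pos']-[0,0,d/1000]]).round(0))
print(proj(C,[[.598,.2046,.093]]))
E
```

```text
[0.56492524 0.1462389  0.19935121] [-0.37374872 -0.37808543  0.32003145] 0.2859701601943274 29.94403302669525
[[252. 260.]]
[[253. 255.]]
[[335.68881721 205.81942312]]
```

View pics/w5c.png

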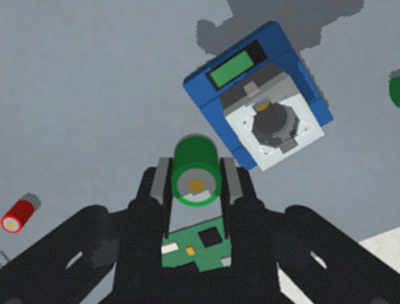

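Cell A is held upright, its top at about (255,266) px, with the collar at about (335,205) px. I'll measure both in this one view for the relative offset.

```bash
python3 - <<'E'
from disc import *; from lg import collar
im,C=load(5)
h=cv2.cvtColor(im,cv2.COLOR_RGB2HSV)[225:300,215:295]
m=cv2.inRange(h,(50,120,110),(75,255,255))
n,l,s,c=cv2.connectedComponentsWithStats(m);print([(x[4],x[:4].tolist()) for x in s[1:] if x[4]>40])
ys,xs=np.where((h[...,0]>40)&(h[...,0]<85)&(h[...,2]>150)&(h[...,1]>100)); 
e=cv2.fitEllipse(cv2.convexHull(np.c_[xs,ys].astype(np.float32)));print('bright rim',e)
p=np.array(e[0])+[215,225];print(p,plane(C,[p],.195))
o,b,hl=collar(im,C,[.598,.2046,.093])
print(cv2.approxPolyDP(o.reshape(-1,1,2),6,True)[:,0].tolist())
W=plane(C,cv2.approxPolyDP(o.reshape(-1,1,2),6,True)[:,0],.093);print(W[:,:2].round(4).tolist())
W=plane(C,cv2.convexHull(o.reshape(-1,1,2))[:,0],.093)[:,:2]*1000;print(cv2.minAreaRect(W.astype(np.float32)))
i1,C1=load(1);o,b,hl=collar(i1,C1,[.598,.2046,.093]);W=plane(C1,cv2.convexHull(o.reshape(-1,1,2))[:,0],.093)[:,:2]*1000;print('w1',cv2.minAreaRect(W.astype(np.float32)))
E
```

```text
[(np.int32(199), [22, 49, 41, 13])]
bright rim ((41.77590560913086, 53.81045150756836), (12.899227142333984, 35.742835998535156), 88.63595581054688)
[256.77590561 278.81045151] [[0.57044967 0.14621146 0.195     ]]
[[359, 173], [339, 182], [360, 199], [358, 225], [344, 234], [311, 213], [313, 183], [285, 197], [322, 251], [384, 214]]
[[0.5792, 0.2307], [0.5798, 0.2137], [0.6005, 0.2247], [0.622, 0.2161], [0.6251, 0.2027], [0.5957, 0.1839], [0.5722, 0.1945], [0.5741, 0.1697], [0.6328, 0.1802], [0.6214, 0.2391]]
((598.0447998046875, 204.29351806640625), (60.663082122802734, 60.58769226074219), 10.66822338104248)
w1 ((597.8436279296875, 204.34849548339844), (60.282291412353516, 59.86732864379883), 10.608659744262695)
```

Emit:
step_arm([
  [[17,30,0],[0,0,0]],
  [[16,28,0],[0,0,0]],
  [[0,0,-30],[0,0,0]],
  [[0,0,-25],[0,0,0]],
  [[0,0,-12],[0,0,0]],
  [[0,0,-8],[0,0,0]],
  [[0,0,0],[0,0,0]],
])

```text
time: 5.82
eef_pos: [0.5969, 0.2025, 0.123]
tcp_rot: [0.21, 0.978, -0.001, -0.002]
contact_force: [-0.4, 0.9, -1.0]
opening: 0.286
finger_force: 30.0
```

Emit:
step_arm([
  [[0,0,-6],[0,0,0]],
  [[0,0,-6],[0,0,0]],
  [[0,0,0],[0,0,0]],
  [[0,0,0],[0,0,0]],
])

```text
time: 6.15
eef_pos: [0.5985, 0.2037, 0.1135]
tcp_rot: [0.209, 0.978, 0.0, 0.0]
contact_force: [0.4, -0.5, -0.0]
opening: 0.283
finger_force: 30.0
```

Emit:
step_arm([
  [[0,0,0],[0,0,0]],
  [[0,0,0],[0,0,0]],
  [[0,0,0],[0,0,0]],
  [[0,0,0],[0,0,0]],
  [[0,0,30],[0,0,0]],
  [[0,0,40],[0,0,0]],
  [[0,0,40],[0,0,0]],
  [[0,0,27],[0,0,0]],
], fingers=1)

```text
time: 6.82
eef_pos: [0.5994, 0.2041, 0.2546]
tcp_rot: [0.209, 0.978, 0.001, 0.002]
contact_force: [0.9, 0.5, 1.0]
opening: 0.997
finger_force: 0.0
```

Emit:
step_arm([
  [[0,0,0],[0,0,0]],
  [[0,0,0],[0,0,0]],
])

```text
time: 6.98
eef_pos: [0.5996, 0.2041, 0.2534]
tcp_rot: [0.209, 0.978, 0.001, 0.003]
contact_force: [0.3, -0.5, -0.1]
opening: 0.999
finger_force: 0.0
```

```bash
python3 - <<'E'
from h import *
im,C=shot('wrist','w6.png');st=readout.get_state();print(st['eef_pos'],st['opening'])
np.save('pics/w6.npy',im);import pickle;pickle.dump(C,open('pics/w6.pkl','wb'))
u=proj(C,[[.598,.2043,.093]])[0];print(u);x,y=(u-60).astype(int)
print('green',[(a,c) for a,c,b in blobs(mask(im,(40,80,30),(85,255,255)),20)[0]])
cv2.imwrite('pics/w6c.png',cv2.resize(im[y:y+120,x:x+120],(480,480),interpolation=cv2.INTER_CUBIC)[...,::-1])
E
```

```text
[0.59834419 0.20388704 0.25054547] 0.9956411087219895
[254.23106591 176.75052487]
green [(np.int32(573), [227.6, 131.1]), (np.int32(385), [382.0, 151.2]), (np.int32(149), [254.6, 169.4]), (np.int32(3149), [212.5, 298.9])]
```

View pics/w6c.png

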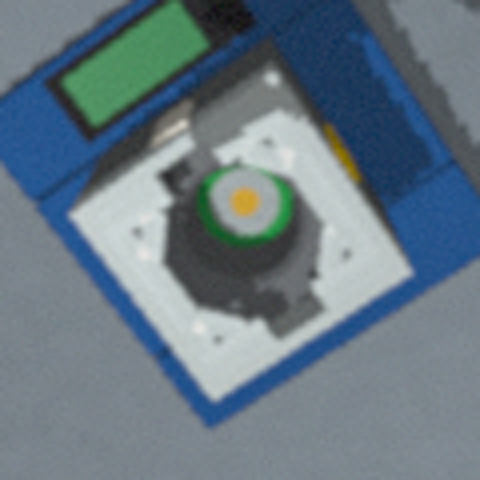

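The w6 crop shows cell A seated down in the bore, its green rim centred in the well. Now cell B, turning the tool by +50° on the way so the cap's grip fits later.

Emit:
step_arm([
  [[2,-40,0],[0,0,0.073]],
  [[2,-40,0],[0,0,0.073]],
  [[2,-40,0],[0,0,0.073]],
  [[2,-40,0],[0,0,0.073]],
  [[2,-40,0],[0,0,0.073]],
  [[2,-40,0],[0,0,0.073]],
  [[2,-40,0],[0,0,0.073]],
  [[2,-40,0],[0,0,0.073]],
])

```text
time: 7.7
eef_pos: [0.6129, -0.1177, 0.247]
tcp_rot: [-0.083, 0.997, 0.001, -0.002]
contact_force: [0.7, 0.7, 0.7]
opening: 1.004
finger_force: 0.0
```

Emit:
step_arm([
  [[2,-40,0],[0,0,0.073]],
  [[0,-40,0],[0,0,0.073]],
  [[0,0,0],[0,0,0.073]],
  [[0,0,0],[0,0,0.073]],
  [[0,0,0],[0,0,0]],
  [[0,0,0],[0,0,0]],
])

```text
time: 8.2
eef_pos: [0.6154, -0.1959, 0.2475]
tcp_rot: [-0.224, 0.975, 0.001, -0.002]
contact_force: [0.1, 0.7, -0.4]
opening: 1.005
finger_force: 0.0
```

```bash
python3 cell.py 7 '[.6218,-.2764]'
```

```text
[ 0.6157 -0.1956  0.2481] [ 7.050e-01 -3.059e+00 -3.000e-03]
expect px [[186.0, 140.0]]
green 303 [189.7, 136.8] [175, 125, 27, 27] [0.621, -0.2759]
green 1359 [334.9, 315.9] [308, 283, 52, 59] [0.7691, 0.0088]
orange 449 [220.4, 14.9] [213, 0, 16, 32] [0.4922, -0.2917]
```

Emit:
step_arm([
  [[3,-40,0],[0,0,0]],
  [[3,-32,0],[0,0,0]],
  [[0,0,0],[0,0,0]],
  [[0,0,0],[0,0,0]],
])

```text
time: 8.58
eef_pos: [0.6221, -0.2687, 0.2491]
tcp_rot: [-0.224, 0.975, 0.001, -0.0]
contact_force: [-0.2, 0.5, -0.1]
opening: 0.999
finger_force: 0.0
```

```bash
python3 cell.py 8 '[.6218,-.2764]'; python3 - <<'E'
from disc import *
i3,C3=load(7);i4,C4=load(8)
a=topdisc(i3,C3,(.6218,-.2764));b=topdisc(i4,C4,(.6218,-.2764));print(a,b)
print('B tri',tri(C3,a[0],C4,b[0]),plane(C3,[a[0]],.035),plane(C4,[b[0]],.035))
E
```

```text
[ 0.6221 -0.2676  0.2492] [ 7.06e-01 -3.06e+00 -2.00e-03]
expect px [[248.0, 162.0]]
green 270 [248.6, 157.7] [237, 146, 24, 27] [0.6211, -0.2766]
orange 730 [289.0, 32.0] [282, 7, 15, 50] [0.4834, -0.2972]Traceback (most recent call last):
  File "<stdin>", line 3, in <module>
  File "disc.py", line 10, in topdisc
    e=cv2.fitEllipse(cv2.convexHull(max(cs,key=cv2.contourArea)))
cv2.error: OpenCV(4.12.0) /io/opencv/modules/imgproc/src/shapedescr.cpp:361: error: (-201:Incorrect size of input array) There should be at least 5 points to fit the ellipse in function 'fitEllipseNoDirect'
```

```bash
python3 - <<'E'
from disc import *
r=[]
for k in(7,8):
    im,C=load(k);u=proj(C,[[.6218,-.2764,.035]])[0].astype(int);x0,y0=u-24
    h=cv2.cvtColor(im[y0:y0+48,x0:x0+48],cv2.COLOR_RGB2HSV)
    if k==7: print(h[14:40:3,24].tolist(), h[2,2].tolist())
    g=((h[...,0]>40)&(h[...,0]<85)&(h[...,1]>80))
    # top disc: region enclosed by/adjacent to the sleeve and not mat-coloured
    m=(((h[...,0]<90)|(h[...,1]<25))&(h[...,2]>100)&~((h[...,0]>40)&(h[...,1]>80))).astype(np.uint8)*255
    n,l,s,c=cv2.connectedComponentsWithStats(m);i=1+np.argmax(s[1:,4]);print(s[i])
    cs=max(cv2.findContours((l==i).astype(np.uint8),cv2.RETR_EXTERNAL,cv2.CHAIN_APPROX_NONE)[0],key=cv2.contourArea)
    e=cv2.fitEllipse(cv2.convexHull(cs));p=np.array(e[0])+[x0,y0];print(p,e[1]);r.append((C,p));print(plane(C,[p],.035))
print(tri(*r[0],*r[1]))
E
```

```text
[[69, 191, 151], [90, 12, 168], [85, 9, 167], [22, 190, 203], [22, 191, 204], [40, 14, 169], [87, 14, 166], [68, 172, 147], [106, 31, 138]] [104, 31, 138]
[ 16  16  18  18 239]
[185.75514412 139.55760002] (16.750471115112305, 17.59871482849121)
[[ 0.62172448 -0.27653591  0.035     ]]
[ 16  17  17  16 223]
[248.07533455 161.41479492] (16.322420120239258, 16.687768936157227)
[[ 0.62157066 -0.27661513  0.035     ]]
(array([ 0.62171857, -0.27658184,  0.03469401]), np.float64(0.00015649059237966226))
```

Cell B is at (621.7, -276.6), top at 34.7 mm. Grasping it the same way.

Emit:
step_arm([
  [[0,-8.5,-35],[0,0,0]],
  [[0,0,-35],[0,0,0]],
  [[0,0,-35],[0,0,0]],
  [[0,0,-35],[0,0,0]],
  [[0,0,-35],[0,0,0]],
  [[0,0,-35],[0,0,0]],
  [[0,0,0],[0,0,0]],
  [[0,0,0],[0,0,0]],
])

```text
time: 9.3
eef_pos: [0.6207, -0.274, 0.0375]
tcp_rot: [-0.226, 0.974, 0.002, -0.002]
contact_force: [0.0, -0.2, 0.2]
opening: 0.999
finger_force: 0.0
```

Emit:
step_arm([
  [[0,0,0],[0,0,0]],
  [[0,0,0],[0,0,0]],
  [[0,0,0],[0,0,0]],
  [[0,0,0],[0,0,0]],
  [[0,0,0],[0,0,0]],
  [[0,0,0],[0,0,0]],
  [[0,0,0],[0,0,0]],
], fingers=-1, grip_force=30)

```text
time: 9.88
eef_pos: [0.6232, -0.2772, 0.042]
tcp_rot: [-0.225, 0.974, -0.001, 0.001]
contact_force: [0.1, -0.2, 6.7]
opening: 0.289
finger_force: 29.3
```

Emit:
step_arm([
  [[0,0,20],[0,0,0]],
  [[0,0,40],[0,0,0]],
  [[0,0,40],[0,0,0]],
  [[-1,20,36],[0,0,0]],
  [[-2,30,24],[0,0,0]],
  [[-2,40,0],[0,0,0]],
  [[-2,40,0],[0,0,0]],
  [[-2,40,0],[0,0,0]],
])

```text
time: 10.55
eef_pos: [0.613, -0.1054, 0.2007]
tcp_rot: [-0.225, 0.974, -0.0, 0.001]
contact_force: [0.3, 0.2, -0.6]
opening: 0.284
finger_force: 29.7
```

Emit:
step_arm([
  [[-2,38,0],[0,0,0]],
  [[-2,38,0],[0,0,0]],
  [[-2,38,0],[0,0,0]],
  [[-2,38,0],[0,0,0]],
  [[-2,38,0],[0,0,0]],
  [[-2,38,0],[0,0,0]],
  [[0,0,0],[0,0,0]],
  [[0,0,0],[0,0,0]],
])

```text
time: 11.22
eef_pos: [0.6006, 0.1232, 0.1995]
tcp_rot: [-0.227, 0.974, -0.0, -0.0]
contact_force: [-0.2, -0.6, 0.2]
opening: 0.288
finger_force: 29.7
```

```bash
python3 - <<'E'
from disc import *; from lg import collar
im,C=shot('wrist','w9.png');st=readout.get_state();print(st['eef_pos'],st['opening'])
np.save('pics/w9.npy',im);pickle.dump(C,open('pics/w9.pkl','wb'))
print(proj(C,[[.598,.2043,.093]]))
o,b,hl=collar(im,C,[.598,.2043,.093])
print(plane(C,cv2.approxPolyDP(o.reshape(-1,1,2),6,True)[:,0],.093)[:,:2].round(4).tolist())
W=plane(C,cv2.convexHull(o.reshape(-1,1,2))[:,0],.093)[:,:2]*1000;print(cv2.minAreaRect(W.astype(np.float32)))
if hl is not None:
    W=plane(C,hl,.093)[:,:2]*1000;print(len(hl),cv2.minAreaRect(W.astype(np.float32)))
E
```

```text
[0.60092916 0.12183122 0.19961277] 0.2848471403373196
[[341.40574161 234.2481629 ]]
[[0.6211, 0.178], [0.6302, 0.1951], [0.6225, 0.2369], [0.6037, 0.2362], [0.6049, 0.2224], [0.6228, 0.2151], [0.6252, 0.2032], [0.6136, 0.1934], [0.6119, 0.1796]]
((617.279296875, 208.08131408691406), (21.479515075683594, 60.756256103515625), 11.003983497619629)
4 ((618.2892456054688, 188.21067810058594), (1.4849151372909546, 1.2409148216247559), 69.80126190185547)
```

This view agrees: centre at (598.2, 204.4), yaw about 10.8°. Inserting cell B.

Emit:
step_arm([
  [[-1,40,0],[0,0,0]],
  [[-2,35,0],[0,0,0]],
  [[0,8,-20],[0,0,0]],
  [[0,0,-25],[0,0,0]],
  [[0,0,-20],[0,0,0]],
  [[0,0,-10],[0,0,0]],
  [[0,0,-6],[0,0,0]],
  [[0,0,0],[0,0,0]],
])

```text
time: 11.93
eef_pos: [0.5984, 0.2031, 0.1183]
tcp_rot: [-0.224, 0.975, -0.0, -0.001]
contact_force: [-0.1, -0.5, -0.7]
opening: 0.288
finger_force: 29.8
```

Emit:
step_arm([
  [[0,0,-6],[0,0,0]],
  [[0,0,0],[0,0,0]],
  [[0,0,0],[0,0,0]],
])

```text
time: 12.18
eef_pos: [0.5987, 0.2041, 0.1136]
tcp_rot: [-0.225, 0.974, -0.0, 0.0]
contact_force: [0.2, 0.3, -1.1]
opening: 0.289
finger_force: 29.8
```

Emit:
step_arm([
  [[0,0,0],[0,0,0]],
  [[0,0,0],[0,0,0]],
  [[0,0,0],[0,0,0]],
  [[0,0,0],[0,0,0]],
  [[0,0,30],[0,0,0]],
  [[0,0,40],[0,0,0]],
  [[0,0,40],[0,0,0]],
  [[0,0,27],[0,0,0]],
], fingers=1)

```text
time: 12.85
eef_pos: [0.5994, 0.2046, 0.2546]
tcp_rot: [-0.225, 0.974, -0.0, 0.003]
contact_force: [0.7, 0.4, 1.7]
opening: 1.004
finger_force: 0.0
```

Emit:
step_arm([
  [[0,0,0],[0,0,0]],
  [[0,0,0],[0,0,0]],
])

```text
time: 13.02
eef_pos: [0.5995, 0.2047, 0.2534]
tcp_rot: [-0.225, 0.974, -0.0, 0.003]
contact_force: [-0.7, 0.2, -1.5]
opening: 0.995
finger_force: 0.0
```

```bash
python3 - <<'E'
from disc import *; from lg import collar
im,C=shot('wrist','w10.png');st=readout.get_state();print(st['eef_pos'],st['opening'])
np.save('pics/w10.npy',im);pickle.dump(C,open('pics/w10.pkl','wb'))
u=proj(C,[[.598,.2043,.093]])[0];print(u);x,y=(u-60).astype(int)
o,b,hl=collar(im,C,[.598,.2043,.093])
W=plane(C,cv2.convexHull(o.reshape(-1,1,2))[:,0],.093)[:,:2]*1000;print(cv2.minAreaRect(W.astype(np.float32)))
for z in(.088,.070,.053): print(z,proj(C,[[.598,.2043,z]])-u+60)
cv2.imwrite('pics/w10c.png',cv2.resize(im[y:y+120,x:x+120],(480,480),interpolation=cv2.INTER_CUBIC)[...,::-1])
E
```

```text
[0.59832294 0.20442214 0.25054584] 0.9991070116378163
[254.84170667 175.54356848]
((597.6636962890625, 204.08059692382812), (59.94181442260742, 59.890953063964844), 10.782198905944824)
0.088 [[60.0230108 58.5764815]]
0.07 [[60.10017525 53.8042991 ]]
0.053 [[60.16581879 49.7463763 ]]
```

View pics/w10c.png

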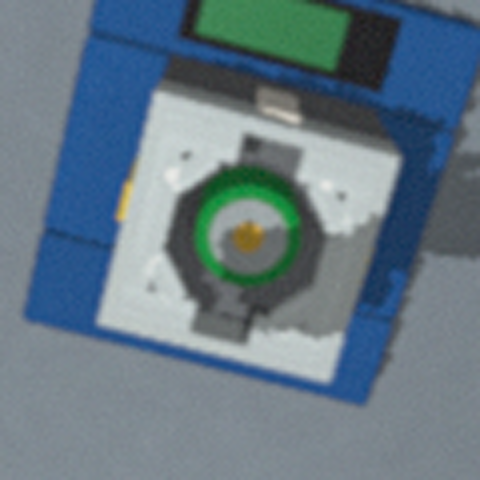

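The w10 crop shows the upper cell's top at (247,237) in the crop, high in the well and inside its bore. The collar centre is consistently (597.9, 204.3), yaw 10.7°. Now the cap.

Emit:
step_arm([
  [[-9,-38,0],[0,0,0]],
  [[-9,-38,0],[0,0,0]],
  [[-9,-38,0],[0,0,0]],
  [[-9,-38,0],[0,0,0]],
  [[-9,-38,0],[0,0,0]],
  [[-9,-38,0],[0,0,0]],
  [[-9,-38,0],[0,0,0]],
  [[-9,-38,0],[0,0,0]],
])

```text
time: 13.73
eef_pos: [0.5244, -0.1008, 0.2473]
tcp_rot: [-0.225, 0.974, 0.001, -0.002]
contact_force: [1.2, 0.0, -0.0]
opening: 1.003
finger_force: 0.0
```

Emit:
step_arm([
  [[-9,-38,0],[0,0,0]],
  [[-9,-38,0],[0,0,0]],
  [[-9,-38,0],[0,0,0]],
  [[0,0,0],[0,0,0]],
  [[0,0,0],[0,0,0]],
])

```text
time: 14.15
eef_pos: [0.4978, -0.2149, 0.2475]
tcp_rot: [-0.223, 0.975, 0.002, -0.002]
contact_force: [0.8, 0.2, 0.5]
opening: 0.997
finger_force: 0.0
```

```bash
cat > cap.py <<'E'
from disc import *
import sys
def meas(k):
    im,C=load(k)
    for v in(130,200):
        m=mask(im,(5,130,v),(20,255,255));b=blobs(m,60)[0]
        cs=max(cv2.findContours(m,cv2.RETR_EXTERNAL,cv2.CHAIN_APPROX_NONE)[0],key=cv2.contourArea)
        W=plane(C,cs[:,0],.04)[:,:2]*1000;print(v,b,cv2.minAreaRect(W.astype(np.float32)),cv2.boxPoints(cv2.minAreaRect(W.astype(np.float32))).round(1).tolist())
    return C,np.array(cv2.minAreaRect(cs)[0])
if __name__=='__main__':
    k=int(sys.argv[1]);im,C=shot('wrist',f'w{k}.png');np.save(f'pics/w{k}.npy',im);pickle.dump(C,open(f'pics/w{k}.pkl','wb'))
    st=readout.get_state();print(st['eef_pos'].round(4));meas(k)
    if len(sys.argv)>2: print(tri(*meas(int(sys.argv[2])),*meas(k)))
E
python3 cap.py 11
```

```text
[ 0.4983 -0.2136  0.2477]
130 [(np.int32(507), [191.0, 121.3], [184, 100, 15, 43])] ((482.2479248046875, -296.8726501464844), (44.36151123046875, 12.968487739562988), 26.98843765258789) [[459.5, -301.20001220703125], [465.3999938964844, -312.70001220703125], [505.0, -292.6000061035156], [499.1000061035156, -281.0]]
200 [(np.int32(394), [190.7, 121.2], [184, 102, 14, 40])] ((482.5625915527344, -296.75177001953125), (41.571800231933594, 10.904611587524414), 27.398466110229492) [[461.6000061035156, -301.5], [466.6000061035156, -311.20001220703125], [503.5, -292.0], [498.5, -282.29998779296875]]
```

Emit:
step_arm([
  [[-8,-38,0],[0,0,0]],
  [[-8,-38,0],[0,0,0]],
  [[0,0,0],[0,0,0]],
  [[0,0,0],[0,0,0]],
])

```text
time: 14.53
eef_pos: [0.4831, -0.2892, 0.2487]
tcp_rot: [-0.225, 0.974, 0.001, -0.001]
contact_force: [0.2, 0.3, -0.8]
opening: 1.0
finger_force: 0.0
```

```bash
python3 cap.py 12 11
```

```text
[ 0.4834 -0.2883  0.2489]
130 [(np.int32(447), [248.0, 161.2], [242, 142, 13, 40])] ((481.901611328125, -297.1466979980469), (44.846893310546875, 12.657962799072266), 27.354984283447266) [[459.1000061035156, -301.79998779296875], [464.8999938964844, -313.1000061035156], [504.70001220703125, -292.5], [498.8999938964844, -281.20001220703125]]
200 [(np.int32(351), [248.0, 161.7], [243, 143, 11, 38])] ((481.927978515625, -297.1387023925781), (42.43880081176758, 10.42471694946289), 27.190574645996094) [[460.70001220703125, -302.20001220703125], [465.3999938964844, -311.5], [503.20001220703125, -292.1000061035156], [498.3999938964844, -282.79998779296875]]
130 [(np.int32(507), [191.0, 121.3], [184, 100, 15, 43])] ((482.2479248046875, -296.8726501464844), (44.36151123046875, 12.968487739562988), 26.98843765258789) [[459.5, -301.20001220703125], [465.3999938964844, -312.70001220703125], [505.0, -292.6000061035156], [499.1000061035156, -281.0]]
200 [(np.int32(394), [190.7, 121.2], [184, 102, 14, 40])] ((482.5625915527344, -296.75177001953125), (41.571800231933594, 10.904611587524414), 27.398466110229492) [[461.6000061035156, -301.5], [466.6000061035156, -311.20001220703125], [503.5, -292.0], [498.5, -282.29998779296875]]
130 [(np.int32(447), [248.0, 161.2], [242, 142, 13, 40])] ((481.901611328125, -297.1466979980469), (44.846893310546875, 12.657962799072266), 27.354984283447266) [[459.1000061035156, -301.79998779296875], [464.8999938964844, -313.1000061035156], [504.70001220703125, -292.5], [498.8999938964844, -281.20001220703125]]
200 [(np.int32(351), [248.0, 161.7], [243, 143, 11, 38])] ((481.927978515625, -297.1387023925781), (42.43880081176758, 10.42471694946289), 27.190574645996094) [[460.70001220703125, -302.20001220703125], [465.3999938964844, -311.5], [503.20001220703125, -292.1000061035156], [498.3999938964844, -282.79998779296875]]
(array([ 0.48243082, -0.29718789,  0.03741629]), np.float64(0.0004441457134354007))
```

The cap's grip is at (482, -297), bar along 27.2°, measured 44.6 × 12.8 mm, top about 38–40 mm, all matching. Grasping just above the flange.

Emit:
step_arm([
  [[-1,-7,-35],[0,0,0.021]],
  [[0,0,-35],[0,0,0]],
  [[0,0,-35],[0,0,0]],
  [[0,0,-35],[0,0,0]],
  [[0,0,-35],[0,0,0]],
  [[0,0,-36],[0,0,0]],
  [[0,0,0],[0,0,0]],
  [[0,0,0],[0,0,0]],
])

```text
time: 15.25
eef_pos: [0.4813, -0.2935, 0.0369]
tcp_rot: [-0.236, 0.972, 0.003, -0.002]
contact_force: [-0.3, 0.0, 0.9]
opening: 0.999
finger_force: 0.0
```

Emit:
step_arm([
  [[0,0,0],[0,0,0]],
  [[0,0,0],[0,0,0]],
  [[0,0,0],[0,0,0]],
  [[0,0,0],[0,0,0]],
  [[0,0,0],[0,0,0]],
  [[0,0,0],[0,0,0]],
  [[0,0,0],[0,0,0]],
  [[0,0,0],[0,0,0]],
], fingers=-1, grip_force=80)

```text
time: 15.92
eef_pos: [0.4829, -0.2973, 0.0402]
tcp_rot: [-0.235, 0.972, -0.001, 0.0]
contact_force: [-0.6, -0.3, 5.9]
opening: 0.119
finger_force: 81.6
```

Emit:
step_arm([
  [[0,0,10],[0,0,0]],
  [[0,0,30],[0,0,0]],
  [[0,0,40],[0,0,0]],
  [[0,0,40],[0,0,0]],
  [[0,0,41],[0,0,0]],
  [[0,0,0],[0,0,0]],
  [[0,0,0],[0,0,0]],
])

```text
time: 16.5
eef_pos: [0.4836, -0.2977, 0.2038]
tcp_rot: [-0.235, 0.972, -0.003, 0.002]
contact_force: [0.0, 0.1, -1.9]
opening: 0.118
finger_force: 80.7
```

```bash
python3 - <<'E'
from disc import *
im,C=shot('wrist','w13.png');st=readout.get_state();print(st['eef_pos'],st['tcp_rot'])
np.save('pics/w13.npy',im);pickle.dump((C,st['eef_pos'],st['tcp_rot']),open('pics/w13.pkl','wb'))
u=proj(C,[st['eef_pos']])[0];print(u)
for a,c,b in blobs(mask(im,(5,130,90),(20,255,255)),30)[0]: print(a,c,b)
x,y=u.astype(int)-[100,75];cv2.imwrite('pics/w13c.png',cv2.resize(im[y:y+150,x:x+200],(800,600),interpolation=cv2.INTER_CUBIC)[...,::-1]);print(x,y)
E
```

```text
[ 0.4822913  -0.29662531  0.20075127] [-2.35380558e-01  9.71903091e-01 -5.06003330e-04  3.44983114e-04]
[255.90284588 268.54800491]
2336 [255.9, 259.0] [242, 212, 29, 99]
155 193
```

View pics/w13c.png

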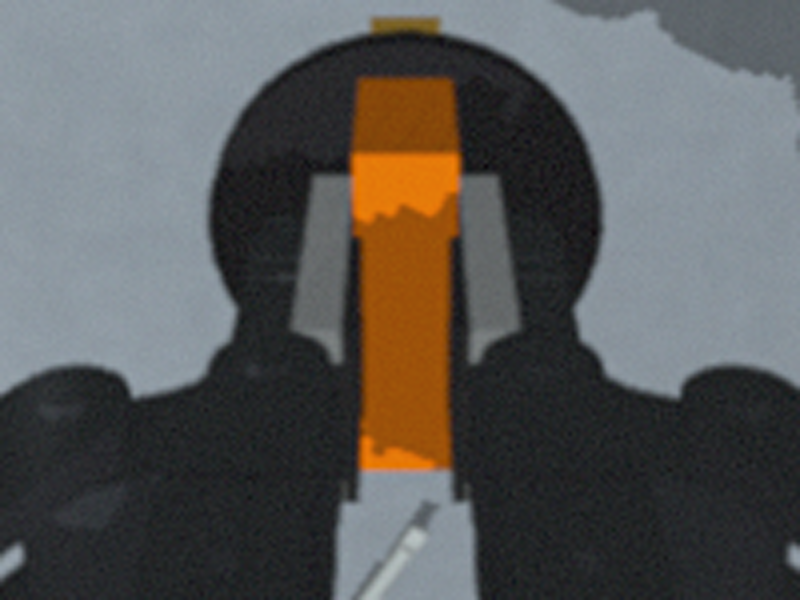

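The picture shows the cap hanging straight: bar top from row 231 to 310 px at column 256, flange symmetric about it, brass lug tip at the top. I'll turn the bar ends into a centre offset from the TCP.

```bash
python3 - <<'E'
from disc import *
C,p,q=pickle.load(open('pics/w13.pkl','rb'))
Rt=R.from_quat(q).as_matrix()
for dz in(-1,0,1,2):
    W=plane(C,[[256.6,231.25],[256.3,310.5]],p[2]+dz/1000)
    d=W[0]-W[1];m=W.mean(0)-p
    print(dz,'len',np.linalg.norm(d)*1e3,'ang',np.degrees(np.arctan2(d[1],d[0])),'centre in tool mm',(Rt.T@m*1e3).round(2),'world',(m*1e3).round(2))
print('flange px cols ->', (Rt.T@(plane(C,[[155+210/4,193+215/4],[155+600/4,193+215/4]],p[2]-.0215)-p).T*1e3).round(1).tolist())
# cross-check: collar centre and cell B with same method had TCP command vs tri
E
```

```text
-1 len 45.58761607447034 ang -152.8982943532025 centre in tool mm [-3.25  0.26  1.  ] world [ 2.77  1.72 -1.  ]
0 len 45.23030642726226 ang -152.89829435320246 centre in tool mm [-2.57  0.26  0.  ] world [2.17 1.41 0.  ]
1 len 44.87299678005412 ang -152.8982943532025 centre in tool mm [-1.89  0.27 -1.  ] world [1.56 1.1  1.  ]
2 len 44.51568713284603 ang -152.89829435320254 centre in tool mm [-1.22  0.27 -2.  ] world [0.96 0.8  2.  ]
flange px cols -> [[-0.3, -0.1], [-26.8, 26.9], [21.5, 21.5]]
```

```bash
python3 - <<'E'
from disc import *
from scipy.optimize import least_squares
C,p,q=pickle.load(open('pics/w13.pkl','rb'));im=np.load('pics/w13.npy')
Rt=R.from_quat(q).as_matrix()
h=cv2.cvtColor(im,cv2.COLOR_RGB2HSV); v=cv2.GaussianBlur(h[...,2],(3,3),0).astype(float)
pts=[]
for c in range(209,304,3):
    if 244<c<268: continue
    col=v[192:250,c]; 
    k=np.where((col[:-1]>=85)&(col[1:]<85))[0]
    if len(k): k=k[0]; pts.append((c,192+k+(col[k]-85)/(col[k]-col[k+1])))
pts=np.array(pts);print(len(pts),pts[::5].round(1).tolist())
for dz in(-20,-21,-22):
    W=((plane(C,pts,p[2]+dz/1000)-p)@Rt)[:,:2]*1e3
    f=lambda a:np.hypot(W[:,0]-a[0],W[:,1]-a[1])-27
    r=least_squares(f,[0,0],loss='soft_l1');g=least_squares(lambda a:np.hypot(W[:,0]-a[0],W[:,1]-a[1])-a[2],[0,0,27],loss='soft_l1')
    print(dz,r.x.round(2),np.abs(r.fun).max().round(2),'free',g.x.round(2))
E
```

```text
24 [[209.0, 235.1], [224.0, 211.5], [239.0, 203.4], [278.0, 205.4], [293.0, 216.4]]
-20 [ 0.32 -0.03] 0.69 free [ 1.69 -0.06 25.9 ]
-21 [-0.02 -0.04] 0.58 free [ 1.14 -0.07 26.07]
-22 [-0.36 -0.05] 0.48 free [ 0.58 -0.07 26.25]
```

The flange circle fits a centre within about 0.5 mm of the tool axis, so the grasp is centred. Carrying the cap to the logger, turning -16.5° to line up with the slots.

Emit:
step_arm([
  [[9,38,0],[0,0,-0.024]],
  [[9,38,0],[0,0,-0.024]],
  [[9,38,0],[0,0,-0.024]],
  [[9,38,0],[0,0,-0.024]],
  [[9,38,0],[0,0,-0.024]],
  [[9,38,0],[0,0,-0.024]],
  [[9,38,0],[0,0,-0.024]],
  [[9,38,0],[0,0,-0.024]],
])

```text
time: 17.22
eef_pos: [0.5526, 0.0095, 0.1968]
tcp_rot: [-0.14, 0.99, 0.001, -0.003]
contact_force: [-0.0, -0.0, 0.3]
opening: 0.119
finger_force: 80.7
```

Emit:
step_arm([
  [[9,38,0],[0,0,-0.024]],
  [[9,38,0],[0,0,-0.024]],
  [[9,38,0],[0,0,-0.024]],
  [[9,38,0],[0,0,-0.024]],
  [[4,23,0],[0,0,0]],
  [[3.5,22,0],[0,0,0]],
  [[0,0,-25],[0,0,0]],
  [[0,0,-20],[0,0,0]],
])

```text
time: 17.88
eef_pos: [0.5966, 0.2059, 0.152]
tcp_rot: [-0.095, 0.995, -0.0, -0.002]
contact_force: [0.1, -0.4, -0.4]
opening: 0.119
finger_force: 80.7
```

Emit:
step_arm([
  [[0,0,-10],[0,0,0]],
  [[0,0,-5],[0,0,0]],
  [[0,0,0],[0,0,0]],
  [[0,0,0],[0,0,0]],
])

```text
time: 18.22
eef_pos: [0.5978, 0.2039, 0.1397]
tcp_rot: [-0.093, 0.996, -0.0, -0.0]
contact_force: [0.2, -0.1, 0.2]
opening: 0.117
finger_force: 80.7
```

```bash
python3 - <<'E'
from h import *
P=[]
for i in range(6):
    im,C=shot('wrist','w14.png');st=readout.get_state();P.append(np.r_[st['eef_pos'],st['contact_force'],st['wrist_torque']])
q=st['tcp_rot'];print(np.mean(P,0).round(4),'bar',2*np.degrees(np.arctan2(q[1],q[0]))-180,st['qpos'].round(2))
E
```

```text
[ 0.5986  0.2042  0.1413 -0.0111  0.0294 -0.6879  0.0135 -0.0024  0.004 ] bar 10.710377860164158 [ 0.17  0.3   1.77 -0.    1.07 -1.59]
```

Emit:
step_arm([
  [[-0.8,0,-4],[0,0,0]],
  [[0,0,-3],[0,0,0]],
  [[0,0,-2],[0,0,0]],
  [[0,0,0],[0,0,0]],
  [[0,0,0],[0,0,0]],
])

```text
time: 18.93
eef_pos: [0.5972, 0.2041, 0.1307]
tcp_rot: [-0.093, 0.996, -0.0, 0.0]
contact_force: [2.9, -1.1, -1.6]
opening: 0.116
finger_force: 80.5
```

Emit:
step_arm([
  [[0,0,-2],[0,0,0]],
  [[0,0,0],[0,0,0]],
  [[0,0,0],[0,0,0]],
])

```text
time: 19.18
eef_pos: [0.5973, 0.2042, 0.129]
tcp_rot: [-0.093, 0.996, -0.0, 0.0]
contact_force: [2.8, -0.7, -1.2]
opening: 0.116
finger_force: 80.6
```

It has entered the opening; a 3 N sideways force says ease about +0.6 mm in x.

Emit:
step_arm([
  [[0.6,-0.1,-1],[0,0,0]],
  [[0,0,-1],[0,0,0]],
  [[0,0,0],[0,0,0]],
  [[0,0,0],[0,0,0]],
])

```text
time: 19.52
eef_pos: [0.5976, 0.2044, 0.1274]
tcp_rot: [-0.094, 0.996, 0.0, 0.0]
contact_force: [0.1, -0.6, 2.2]
opening: 0.119
finger_force: 81.0
```

Emit:
step_arm([
  [[0,0,-1.5],[0,0,0]],
  [[0,0,-1.5],[0,0,0]],
  [[0,0,0],[0,0,0]],
  [[0,0,0],[0,0,0]],
])

```text
time: 19.85
eef_pos: [0.5977, 0.2044, 0.1244]
tcp_rot: [-0.093, 0.996, 0.0, 0.0]
contact_force: [-1.6, -0.4, 4.2]
opening: 0.121
finger_force: 81.4
```

The spring contact is building as expected. I continue down towards home.

Emit:
step_arm([
  [[-0.2,0,-1.5],[0,0,0]],
  [[0,0,-1.5],[0,0,0]],
  [[0,0,-1],[0,0,0]],
  [[0,0,0],[0,0,0]],
  [[0,0,0],[0,0,0]],
])

```text
time: 20.27
eef_pos: [0.5979, 0.2044, 0.1212]
tcp_rot: [-0.093, 0.996, 0.0, 0.0]
contact_force: [-0.6, -1.9, 7.1]
opening: 0.117
finger_force: 81.7
```

Emit:
step_arm([
  [[0,0,-1],[0,0,0]],
  [[0,0,0],[0,0,0]],
  [[0,0,0],[0,0,0]],
])

```text
time: 20.52
eef_pos: [0.5979, 0.2044, 0.1205]
tcp_rot: [-0.093, 0.996, 0.0, 0.001]
contact_force: [-2.1, -1.4, 8.1]
opening: 0.118
finger_force: 81.8
```

Emit:
step_arm([
  [[0,0,-1],[0,0,0]],
  [[0,0,0],[0,0,0]],
  [[0,0,0],[0,0,0]],
])

```text
time: 20.77
eef_pos: [0.5981, 0.2044, 0.1202]
tcp_rot: [-0.094, 0.996, 0.0, 0.001]
contact_force: [-3.4, -0.3, 11.3]
opening: 0.122
finger_force: 82.2
```

Emit:
step_arm([
  [[-0.4,0,-1],[0,0,0]],
  [[0,0,0],[0,0,0]],
  [[0,0,0],[0,0,0]],
])

```text
time: 21.02
eef_pos: [0.598, 0.2044, 0.1201]
tcp_rot: [-0.094, 0.996, -0.0, 0.001]
contact_force: [-4.4, -1.9, 13.2]
opening: 0.12
finger_force: 82.6
```

Emit:
step_arm([
  [[0,0,-1],[0,0,0]],
  [[0,0,0],[0,0,0]],
  [[0,0,0],[0,0,0]],
])

```text
time: 21.27
eef_pos: [0.5981, 0.2044, 0.1202]
tcp_rot: [-0.094, 0.996, -0.0, 0.001]
contact_force: [-4.9, -2.3, 17.2]
opening: 0.117
finger_force: 83.2
```

Height has stopped at 120.2 mm while the force rises stiffly, so the flange is on the collar. Now the clockwise quarter turn, still pressing.

Emit:
step_arm([
  [[0,0,0],[0,0,-0.05]],
  [[0,0,0],[0,0,-0.1]],
  [[0,0,0],[0,0,-0.1]],
  [[0,0,0],[0,0,-0.1]],
  [[0,0,0],[0,0,-0.1]],
  [[0,0,0],[0,0,-0.1]],
  [[0,0,0],[0,0,0]],
], grip_force=100)

```text
time: 21.85
eef_pos: [0.5995, 0.2045, 0.1202]
tcp_rot: [0.182, 0.983, 0.001, 0.003]
contact_force: [-1.2, -2.1, 15.0]
opening: 0.113
finger_force: 99.6
```

```bash
cat > s.py <<'E'
from plant import readout; import numpy as np
s=readout.get_state();q=s['tcp_rot'];print(s['eef_pos'].round(4),s['contact_force'].round(1),s['wrist_torque'].round(2),'bar',round(2*np.degrees(np.arctan2(q[1],q[0]))-180,2),s['opening'],s['time'])
E
python3 s.py
```

```text
[0.5995 0.2045 0.1202] [-1.2 -2.1 15. ] [-0.26  0.35 -0.11] bar -20.97 0.11316636503616935 21.85
```

Emit:
step_arm([
  [[0,0,0],[0,0,-0.1]],
  [[0,0,0],[0,0,-0.1]],
  [[0,0,0],[0,0,-0.1]],
  [[0,0,0],[0,0,-0.1]],
  [[0,0,0],[0,0,-0.1]],
  [[0,0,0],[0,0,-0.1]],
  [[0,0,0],[0,0,-0.1]],
  [[0,0,0],[0,0,0]],
])

```text
time: 22.52
eef_pos: [0.5998, 0.2045, 0.1203]
tcp_rot: [0.508, 0.861, 0.002, 0.003]
contact_force: [-0.6, -1.4, 12.7]
opening: 0.112
finger_force: 99.6
```

Emit:
step_arm([
  [[0,0,0],[0,0,-0.1]],
  [[0,0,0],[0,0,-0.1]],
  [[0,0,0],[0,0,-0.1]],
  [[0,0,0],[0,0,0]],
  [[0,0,0],[0,0,0]],
])

```text
time: 22.93
eef_pos: [0.5997, 0.2044, 0.1202]
tcp_rot: [0.63, 0.777, 0.002, 0.002]
contact_force: [-2.0, -0.8, 13.2]
opening: 0.115
finger_force: 99.6
```

```bash
python3 s.py
```

```text
[0.5997 0.2044 0.1202] [-2.  -0.8 13.2] [-0.3   0.29 -0.02] bar -78.1 0.1149792566774767 22.9333
```

Emit:
step_arm([
  [[0,0,-0.7],[0,0,-0.02]],
  [[0,0,0],[0,0,-0.02]],
  [[0,0,0],[0,0,0]],
  [[0,0,0],[0,0,0]],
])

```text
time: 23.27
eef_pos: [0.5993, 0.2044, 0.1202]
tcp_rot: [0.645, 0.764, 0.002, 0.002]
contact_force: [-3.4, -2.8, 17.0]
opening: 0.113
finger_force: 100.1
```

```bash
python3 s.py
```

```text
[0.5993 0.2044 0.1202] [-3.4 -2.8 17. ] [-0.31  0.7   0.18] bar -80.31 0.11253915229481773 23.2667
```

Emit:
step_arm([
  [[0,0,0],[0,0,-0.02]],
  [[0,0,0],[0,0,-0.02]],
  [[0,0,0],[0,0,0]],
  [[0,0,0],[0,0,0]],
])

```text
time: 23.6
eef_pos: [0.5989, 0.2044, 0.1202]
tcp_rot: [0.659, 0.752, 0.001, 0.002]
contact_force: [-4.7, -1.5, 17.0]
opening: 0.114
finger_force: 100.4
```

```bash
python3 s.py
```

```text
[0.5989 0.2044 0.1202] [-4.7 -1.5 17. ] [-0.31  0.91  0.53] bar -82.48 0.11355993790954205 23.6
```

The torque rise at about 91° of turn shows the stop. I'll check the cap numerically in the wrist image, and force and height over a moment of holding.

```bash
python3 - <<'E'
from disc import *
P=[]
for i in range(12):
    im,C=shot('wrist','w15.png' if i==11 else None);st=readout.get_state();P.append(np.r_[st['eef_pos'][2]*1e3,st['contact_force'][2],st['wrist_torque'][2]])
print(np.round(P[::4],2).tolist(),np.mean(P,0).round(2))
m=mask(im,(5,130,90),(20,255,255));cs=max(cv2.findContours(m,cv2.RETR_EXTERNAL,cv2.CHAIN_APPROX_NONE)[0],key=cv2.contourArea)[:,0]
rows=np.arange(235,300,3);mid=[(cs[cs[:,1]==r,0].min()+cs[cs[:,1]==r,0].max())/2 for r in rows if (cs[:,1]==r).any()]
rr=[r for r in rows if (cs[:,1]==r).any()]
W=plane(C,np.c_[mid,rr],.120);d=np.polyfit(W[:,1],W[:,0],1)[0]
print('bar dir deg',np.degrees(np.arctan2(1,d))-180,'tool bar',2*np.degrees(np.arctan2(st['tcp_rot'][1],st['tcp_rot'][0]))-180)
# untouched things
for n in('top',):
    t,_=shot(n);a=np.load('pics/top0.npy');
    for k,lo,hi in(('red',(0,120,60),(6,255,255)),):
        print([(x[0],x[1]) for x in blobs(mask(a,lo,hi),15)[0]],[(x[0],x[1]) for x in blobs(mask(t,lo,hi),15)[0]])
E
```

```text
[[120.17, 17.31, 0.53], [120.18, 18.61, 0.48], [120.18, 18.8, 0.58]] [120.19  18.09   0.54]
bar dir deg -82.36840882469937 tool bar -82.47332269885385
[(np.int32(150), [333.4, 135.8]), (np.int32(140), [154.1, 175.1]), (np.int32(20), [457.0, 183.5]), (np.int32(16), [307.7, 192.8])] [(np.int32(151), [333.4, 135.3]), (np.int32(141), [153.9, 175.0]), (np.int32(16), [457.1, 183.9]), (np.int32(15), [306.9, 192.1])]
```

Emit:
step_arm([
  [[0,0,0],[0,0,-0.02]],
  [[0,0,0],[0,0,0]],
  [[0,0,0],[0,0,0]],
])

```text
time: 24.5
eef_pos: [0.5988, 0.2045, 0.1202]
tcp_rot: [0.666, 0.746, 0.001, 0.002]
contact_force: [-5.7, -2.0, 17.6]
opening: 0.117
finger_force: 100.8
```

```bash
python3 s.py
```

```text
[0.5988 0.2045 0.1202] [-5.7 -2.  17.6] [-0.28  0.87  0.82] bar -83.52 0.1167797513995352 24.5
```

The torque climbs steadily past 90°, so the cap is firmly on the stop. I ease the excess twist slightly, still holding against the stop, and hand in.

Emit:
step_arm([
  [[0,0,0],[0,0,0.02]],
  [[0,0,0],[0,0,0]],
  [[0,0,0],[0,0,0]],
  [[0,0,0],[0,0,0]],
])

```text
time: 24.83
eef_pos: [0.5989, 0.2045, 0.1202]
tcp_rot: [0.659, 0.752, 0.001, 0.002]
contact_force: [-5.0, -2.3, 16.7]
opening: 0.115
finger_force: 100.4
```

```bash
python3 s.py; python3 -c "
from plant import sign_off; print(sign_off())"
```

```text
[0.5989 0.2045 0.1202] [-5.  -2.3 16.7] [-0.27  0.84  0.6 ] bar -82.48 0.11518169238975749 24.8333
the job is handed in; nothing more can be done
None
```

I handed the job in at 24.8 s: both green cells are in the well, and the cap is pushed home, turned clockwise to the stop, and still gripped and pressed down with about 17 N.

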